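Seat the panel and press the clamp lever through the guard window

ROBOT

A 6-joint arm with a two-finger parallel gripper is mounted at the origin on the work surface. World frame = base frame: x ahead of the robot, y to its left, z up, the work surface at z = 0. Lengths are in mm, angles in rad, forces in N, time in s.
With the tool pointing down it reaches from about 300 to 1000 mm from the base axis. Payload 5.1 kg.
Tool frame: the origin (TCP) lies at the very end of the fingers, on their centre line; the grasp point (between the pads) lies 19 mm behind it; x points along the fingers, z is the direction in which the jaws open and shut, and the axes are right-handed (so a half turn about x gives the same grasp; the last joint's range is limited). The gripper opens to 95 mm and grips with 3 to 60 N. Pads are 20 mm wide; open, the fingers measure 119 mm over their backs; the gripper's body (75 mm by 180 mm) begins 59 mm behind the grasp point.
Start: joints at [1.141, 0.124, 1.65, -0, 1.367, -0.083], TCP at [220.949, 611.282, 214.656] pointing down, gripper open.
Joint ranges: [-2.61, 2.61], [-1.02, 2.33], [0.03, 2.71], [-1.35, 4.49], [0.32, 2.68], [-2.91, 2.91]. Speed limits (rad/s): [2.57, 2.57, 3.14, 3.14, 3.14, 3.14].

INTERFACE

Orientations are given as a rotation vector (axis times angle).
In Python, from rig import arm gives the robot as it stands.
- The arm moves only by the tool carry_out, never from a script. Its argument "targets" is a list of rows, each a list of 7 numbers: the shift along the world's x, y, z in m, then the turn, a rotation vector about the world's x, y, z in rad, then the finger opening in m, from 0 to 0.0951. A call has 1 to 10 rows; each row shifts and turns the pose as measured when the row begins; what a row does not reach is not made up. A row lasts 1/8 s, in which the tool goes at most 62.5 mm and 10.7 degrees, less where a joint would pass 70% of its speed; a pose out of reach is approached as far as the arm can. A call is refused whole if a number of a shift passes 0.0625 or a number of a turn 0.188, either way. A call with a gripper value outside its range is refused whole. The fingers move at their own pace and stop on an object; "grip_force" is the grip in N (left out, the last holds). Time passes only in rows, so rows that do not move let the fingers close. It gives the time, the measured TCP pose, the force and the opening at its end, in the units of the state.
- arm.state(): the state, without advancing time (a new reading comes with each control period).
- arm.capture(name): name is "scene" or "top" or "wrist"; returns a dict with "frame" (384x512x3 uint8, blue, green, red), "camera_matrix" (3x3 intrinsics, pixels), "R" (3x3) and "t" (3): a world point X has camera coordinates R X + t. Camera axes: x right, y down, z forward; pixel columns grow to the right and rows downward; lengths in mm; the calibration is good to about 2 mm. A picture is of the moment at which its call begins. There is no depth.
- arm.close_job(): hands the job in, once; it reports no verdict.
The state is a dict: "time": time; "joint_pos": joint angles; "qvel": joint speeds; "joint_torque": joint torques, N m; "tcp_pos": TCP position; "tcp_rot": TCP orientation; "force": force on the tool from outside, world axes, zero at the start; "torque": the same for the moment, N m; "opening": opening from 0.0 (shut) to 1.0 (fully open).
Only numpy, scipy, OpenCV 4.12 (cv2) and the standard library are available. Lean on these libraries where they do the work, as an engineer would, in place of code of your own. Each camera call takes 0.05 s, during which the arm holds its last target.

TASK

Push the foil-faced insulation board along the bed of the hold-down press until it is fully home against the back stop, then reach down through the window in the guard and press the clamp lever all the way down, without touching the guard. Use the fingers only to push and press: the board stays flat on the bed and is not lifted, and everything else on the bench stays where it is. The lever stays down by itself; finish with the hand clear.

Things in the scene. Friction and masses are not known exactly. Their poses are not given: they have to be found in the camera images.
- press: The press, fixed to the bench: a dark steel bed 285 x 200 mm, 5 mm thick (x -200 to +85 mm). Origin at bench height below the lever; x points along the bed in the push direction (away from the robot, turned up to 0.2 rad), y left, z up. Two rails 10 mm high, 130 mm apart inside, lead the board in front of the guard from x -113 mm; flared ends reach to x -156 mm.
- guard: Fixed blue sheet-steel guard over the far part of the bed, same origin and axes as the press: x -58 to +85 mm, y -73 to +73 mm, closed at sides, rear and top; top face 79 mm above the bench, 4 mm thick. Its front skirt hangs to 40 mm above the bench; the board passes under it. No part of the robot may touch it.
- stop (a point): Middle of the back stop's near face, inside the guard (press x +35 mm), 15 mm above the bench. When the board is home its far edge is here: board centre at press x -35 mm, near edge at x -105 mm, still in front of the guard.
- window (a point): Centre of the open window in the guard's top, in the plane of the top face (79 mm above the bench). The window is 85 mm along the press's x (x -45 to +40 mm) and 100 mm along its y (y -50 to +50 mm).
- board_center (a point): Centre (half-way up) of the loose rigid insulation board, white with a foil top: 140 mm along its x (push direction), 120 mm along y, 20 mm thick, 0.13 to 0.25 kg. It lies flat on the bed (top 25 mm above the bench), its far end just under the guard's front, 50 to 85 mm short of the back stop. Its axes are parallel to the press's within 0.03 rad.
- lever (a joint): Clamp lever angle in rad: 0 fully up, 0.38 fully down; starts at 0 to 0.06. Near 0.37 the rubber foot under the pad meets the board. A stiff hinge (about 6 N on the pad moves it), no spring: it stays where it is left. The hinge is along the press's y at x +65 mm, 45 mm above the bench, under the guard's rear.
- lever_pad (a point): Centre of the top face of the lever's pad, a bare steel plate 34 mm along the lever x 36 mm across, under the middle of the window. Fully up it is about 68 mm above the bench (11 mm below the guard's top face), fully down about 42 mm (37 mm below it); it moves almost straight down (under 4 mm sideways).
- knife: Bystander: grey utility knife, 150 mm long, 18 mm high, lying beside the bed's right edge. Origin on its underside.
- weight: Bystander: steel disc weight, 44 mm across, 35 mm high, standing beside the bed's left edge. Origin on its underside.
- tape: Bystander: roll of tape lying flat, 100 mm across, 48 mm high. Origin on its underside.
- jar: Bystander: jar, 64 mm across, 80 mm high. Origin on its underside.
- offcut: Bystander: offcut of insulation board, 90 x 60 x 20 mm. Origin on its underside.
- cup: Bystander: steel cup, 76 mm across, 90 mm high. Origin on its underside.
- driver: Bystander: screwdriver lying on the bench. Origin on its underside.
There are look-alikes about, which are no part of the job. Leave any brown or turquoise look-alike of the part that bears board_center alone.

How it is judged (in metres and radians):
On the way, in this order (a step that is already met when the one before it is completed fails the run):
1. the board is home against the back stop (within 4 mm) (x of board_center in the frame of press above -0.039 m and height (world z) of board_center below 0.02 m), for 0.2 s.
2. the lever is pressed down with the board home (all of step 1 and value of joint lever above 0.34 rad), for 0.2 s.
At the end, for the whole second after the job is handed in: The board lies flat on the bed within 4 mm of the back stop and the clamp lever stays pressed down beyond 0.34 rad of its 0.38 (all of step 2); the robot touches nothing.
It fails at once if the robot touches the guard (contact force between any of the fingers, the arm and guard above 0.5 N).
It fails at once if the board is lifted or tipped (height (world z) of board_center above 0.027 m or angle between board_center's own z axis and vertical above 0.12 rad).
It fails at once if a bystander is moved by more than 15 mm (distance of any of knife, weight, tape, jar, offcut, cup, driver from where it was at the start of the episode above 0.015 m).
It also fails if it takes over 48 s, if anything falls off the work surface, if the arm or the gripper's body presses on something with over 40 N, if the wrist force passes 120 N, or if a joint passes its speed limit or range.

## Working session

There is one attempt and no reset: what is moved stays moved. The work goes in short steps, Python scripts to look and compute and a tool call to move; the robot and the scene stay as the last step left them, time stands still between calls to the robot, and variables do not carry over. Pictures are saved under pics/ and viewed, and the job is handed in when it is done.

Besides the shell and the picture viewer there is one more tool, called after "Emit:" as name([rows], argument=value, ...), one row to a line, values as JSON. carry_out: Moves the arm, as the interface text tells. Its arguments: {"type":"object","properties":{"targets":{"type":"array"},"grip_force":{"type":"number"}},"required":["targets"]}

```bash
ls; mkdir -p pics
python3 - <<'E'
from rig import arm
import cv2,pickle
s=arm.state();print(s)
for n in("scene","top","wrist"):
    c=arm.capture(n);cv2.imwrite(f"pics/{n}0.png",c["frame"]);pickle.dump(c,open(f"{n}0.pkl","wb"))
    print(n,c["camera_matrix"],c["R"],c["t"])
E
```

```text
pics
{'time': 0.0, 'joint_pos': array([ 1.14138956e+00,  1.24547567e-01,  1.65165269e+00, -5.00509228e-05,
        1.36747659e+00, -8.26086852e-02]), 'qvel': array([-0.00045477, -0.00034402, -0.00023555, -0.00012336,  0.00055098,
        0.00115828]), 'joint_torque': array([-2.14301843e-03, -4.17603600e+01, -3.59931564e+01,  7.72891939e-02,
        4.93274094e-02, -1.77118045e-04]), 'tcp_pos': array([220.71007221, 610.71074888, 213.37215454]), 'tcp_rot': array([-0.95120892,  1.35535667,  0.94939794]), 'force': array([ 0.94580276, -0.15158189,  0.03648386]), 'torque': array([-0.026755  ,  0.00068933, -0.04964044]), 'opening': 1.0053477063337921}
scene [[454.67226232   0.         254.92832093]
 [  0.         454.67226232 194.97758544]
 [  0.           0.           1.        ]] [[ 0.07736819  0.99696892 -0.00819379]
 [ 0.69684579 -0.05995161 -0.71471096]
 [-0.71303584  0.04958609 -0.69937194]] [ -34.18230136 -275.49795674 1674.16625422]
top [[457.13247524   0.         256.73294192]
 [  0.         457.13247524 192.36108977]
 [  0.           0.           1.        ]] [[-0.02905054 -0.99938978  0.01939398]
 [-0.9959251   0.02728173 -0.08595875]
 [ 0.0853772  -0.0218121  -0.99610992]] [  -4.87317088  495.3340164  1364.63352927]
wrist [[317.6409047    0.         261.75355949]
 [  0.         317.6409047  188.42009675]
 [  0.           0.           1.        ]] [[ 3.39901369e-01  9.40460771e-01 -7.72884662e-04]
 [ 9.03471349e-01 -3.26304214e-01  2.77965973e-01]
 [ 2.61163898e-01 -9.51792941e-02 -9.60590610e-01]] [-649.27990513  -29.85560633  391.29037107]
```

View pics/scene0.png

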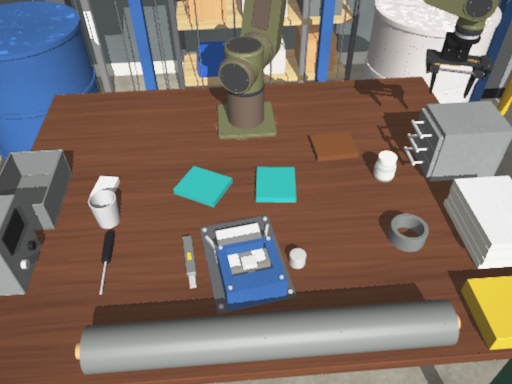

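View pics/top0.png

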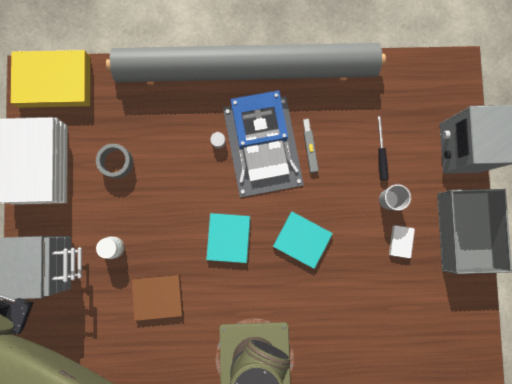

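View pics/wrist0.png

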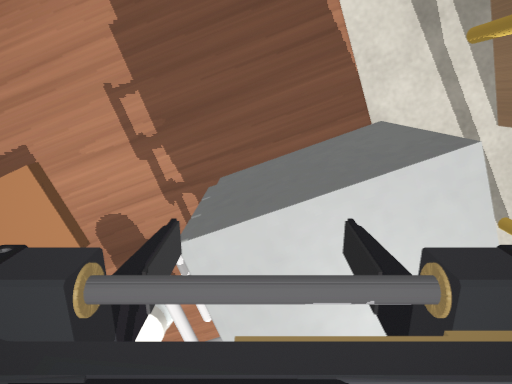

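The top view has the press at about (262,143), with the foil-topped white board under its guard front at about (266,162). The look-alikes are two turquoise boards at (228,238) and (302,240) and a brown one at (157,298). Only the board in the press matches the description, so I'll enlarge that area to confirm.

Run:
```python
import cv2
a=cv2.imread("pics/top0.png")[80:205,195:345];cv2.imwrite("pics/topc.png",cv2.resize(a,None,fx=4.8,fy=4.8,interpolation=cv2.INTER_CUBIC))
a=cv2.imread("pics/scene0.png")[205:320,170:320];cv2.imwrite("pics/scenec.png",cv2.resize(a,None,fx=5,fy=5,interpolation=cv2.INTER_CUBIC))
```

```text
(no output)
```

View pics/topc.png

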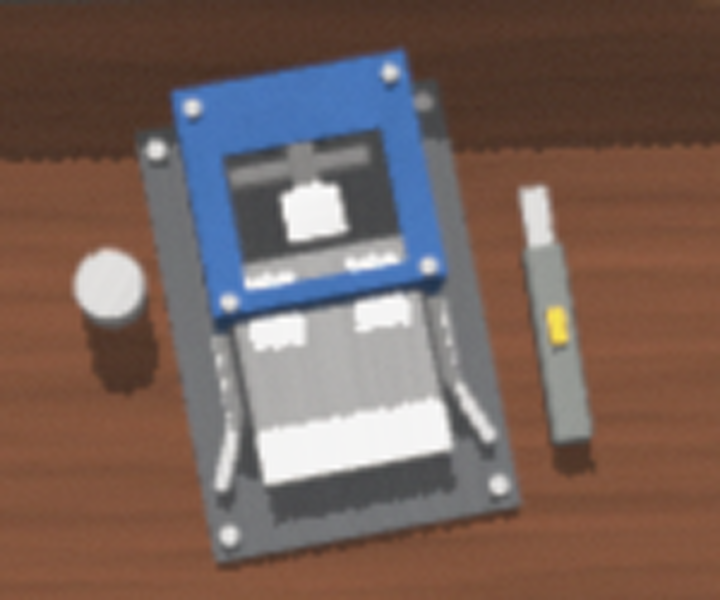

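View pics/scenec.png

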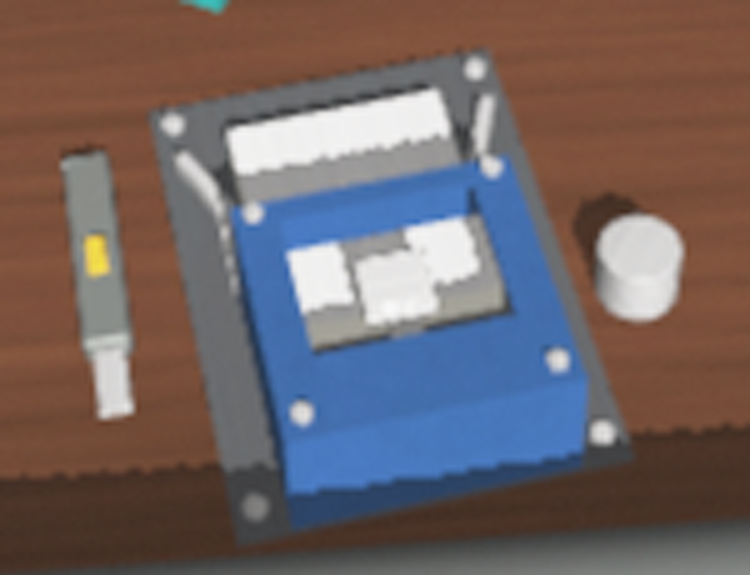

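The crop confirms it: a white and foil board about 120 mm wide between the rails, with the steel pad in the window. Next I'll measure the press frame from the bed corners, guard corners and window hole.

```bash
cat > h.py <<'E'
import numpy as np,cv2,pickle
def ray(c,uv,z):
    K,R,t=c["camera_matrix"],c["R"],c["t"]
    d=R.T@np.linalg.solve(K,[uv[0],uv[1],1]);o=-R.T@t
    return o+d*(z-o[2])/d[2]
def proj(c,X):
    p=c["camera_matrix"]@(c["R"]@np.asarray(X,float)+c["t"]);return p[:2]/p[2]
def tri(cs,uvs):
    A=[];b=[]
    for c,uv in zip(cs,uvs):
        d=c["R"].T@np.linalg.solve(c["camera_matrix"],[*uv,1]);d/=np.linalg.norm(d);o=-c["R"].T@c["t"]
        P=np.eye(3)-np.outer(d,d);A.append(P);b.append(P@o)
    return np.linalg.lstsq(np.vstack(A),np.hstack(b),rcond=None)[0]
def rect(pts):
    r=cv2.minAreaRect(np.float32(pts)[:,:2]);return r
E
cat > m.py <<'E'
from h import *
import sys
for n in ("top","scene"):
    c=pickle.load(open(f"{n}0.pkl","rb"));f=c["frame"]
    hsv=cv2.cvtColor(f,cv2.COLOR_BGR2HSV)
    m=cv2.inRange(hsv,(100,110,60),(125,255,255))
    roi=np.zeros_like(m)
    if n=="top": roi[85:150,225:300]=255
    else: roi[215:315,200:300]=255
    m&=roi
    cn,hi=cv2.findContours(m,cv2.RETR_CCOMP,cv2.CHAIN_APPROX_NONE)
    for k,x in enumerate(cn):
        a=cv2.contourArea(x)
        if a<100: continue
        P=np.array([ray(c,p[0],79)for p in x])
        r=rect(P);print(n,"hole" if hi[0][k][3]>=0 else "outer",a,np.round(r[0],1),np.round(r[1],1),round(r[2],2), np.round(cv2.boxPoints(r),1).tolist())
t=pickle.load(open("top0.pkl","rb"));s=pickle.load(open("scene0.pkl","rb"))
T=lambda x,y:(195+x/4.8-.4,80+y/4.8-.4); S=lambda x,y:(170+x/5-.4,205+y/5-.4)
# bolts: top vs scene (same physical): near-left, near-right, far-left of bed; guard 4
pr={"bed_nearR":((499,485),(172,125)),"bed_nearL":((229,536),(475,69)),"bed_farL":((156,150),(602,432)),"bed_farR":((425,102),(255,507)),
"g_nearR":((428,265),(252,212)),"g_nearL":((229,302),(491,167)),"g_farL":((192,108),(557,359)),"g_farR":((390,73),(302,412))}
for k,(a,b) in pr.items():
    X=tri((t,s),(T(*a),S(*b)));print(k,np.round(X,1),np.round(proj(t,X)-T(*a),2),np.round(proj(s,X)-S(*b),2))
for nm,p in {"bed farL":(137,135),"bed nearL":(218,563),"bed nearR":(519,507)}.items(): print(nm,np.round(ray(t,T(*p),5),1))
for nm,p in {"board nearL top":(257,435),"nearR top":(443,400)}.items(): print(nm,np.round(ray(t,T(*p),25),1))
for nm,p in {"board nearL bot":(265,486),"nearR bot":(452,450)}.items(): print(nm,np.round(ray(t,T(*p),5),1), np.round(ray(t,T(*p),25),1))
print("pad",np.round(ray(t,T(314,211),68),1),np.round(ray(s,S(397,285),66),1))
print("scene board near",[np.round(ray(s,S(*p),25),1) for p in((227,128),(440,90),(463,160))])
E
python3 m.py
```

```text
Traceback (most recent call last):
  File "m.py", line 16, in <module>
    r=rect(P);print(n,"hole" if hi[0][k][3]>=0 else "outer",a,np.round(r[0],1),np.round(r[1],1),round(r[2],2), np.round(cv2.boxPoints(r),1).tolist())
  File "h.py", line 15, in rect
    r=cv2.minAreaRect(np.float32(pts)[:,:2]);return r
cv2.error: OpenCV(4.12.0) /io/opencv/modules/imgproc/src/convhull.cpp:143: error: (-215:Assertion failed) total >= 0 && (depth == CV_32F || depth == CV_32S) in function 'convexHull'
```

```bash
sed -i 's/np.float32(pts)\[:,:2\]/np.ascontiguousarray(np.float32(pts)[:,:2])/' h.py; python3 m.py
```

```text
top outer 2313.5 [706.8 -30.8] [150.5 146.4] 8.77 [[621.2999877929688, 30.0], [643.5999755859375, -114.69999694824219], [792.2999877929688, -91.69999694824219], [770.0, 53.0]]
top hole 1034.5 [694.1 -33. ] [ 92.8 108.5] 9.0 [[639.7999877929688, 13.300000190734863], [656.7999877929688, -93.9000015258789], [748.4000244140625, -79.4000015258789], [731.5, 27.799999237060547]]
scene outer 3721.5 [734.  -30.7] [187.4 148.9] 8.79 [[630.0, 28.5], [652.7999877929688, -118.5999984741211], [838.0, -90.0], [815.2000122070312, 57.20000076293945]]
scene hole 934.0 [705. -34.] [ 71.9 105.6] 9.54 [[660.7999877929688, 12.100000381469727], [678.2999877929688, -92.0], [749.0999755859375, -80.0999984741211], [731.5999755859375, 24.0]]
bed_nearR [ 529.  -150.1    5.9] [ 0.35 -0.  ] [0.38 0.01]
bed_nearL [500.8  24.2   6.1] [0.23 0.01] [ 0.24 -0.  ]
bed_farL [752.7  64.6   7.4] [0.27 0.03] [ 0.34 -0.01]
bed_farR [ 780.7 -110.     6.5] [ 0.03 -0.  ] [0.04 0.  ]
g_nearR [ 657.3 -103.    80.9] [ 0.4 -0. ] [0.47 0.01]
g_nearL [637.5  19.5  80.3] [0.32 0.02] [ 0.37 -0.01]
g_farL [758.7  39.   80.7] [0.31 0.03] [ 0.39 -0.01]
g_farR [778.1 -83.1  80.2] [0.19 0.  ] [0.24 0.  ]
bed farL [763.6  77.7   5. ]
bed nearL [483.9  32.4   5. ]
bed nearR [ 514.6 -161.4    5. ]
board nearL top [562.8   5.3  25. ]
nearR top [ 582.1 -113.2   25. ]
board nearL bot [532.5   1.    5. ] [530.3   1.2  25. ]
nearR bot [ 552.5 -119.7    5. ] [ 550.  -117.8   25. ]
pad [695.7 -33.5  68. ] [697.5 -34.1  66. ]
scene board near [array([ 550.6, -119.1,   25. ]), array([532.4,   0.7,  25. ]), array([584.7,   9. ,  25. ])]
```

```bash
cat > plan.py <<'E'
from h import *
from rig import arm
from scipy.spatial.transform import Rotation as Ro
import sys
O=np.array([696,-33.5]);a=0.159
u=np.array([np.cos(a),np.sin(a)]);v=np.array([-u[1],u[0]])
def go(px,py,z):
    s=arm.state();p=s["tcp_pos"];R=Ro.from_rotvec(s["tcp_rot"])
    tgt=np.r_[O+px*u+py*v,z]
    best=None
    for sg in(1,-1):
        Z=np.r_[sg*v,0];X=np.array([0,0,-1.]);Y=np.cross(Z,X)
        dr=(Ro.from_matrix(np.c_[X,Y,Z])*R.inv()).as_rotvec()
        if best is None or np.linalg.norm(dr)<np.linalg.norm(best):best=dr
    d=p[:2]-O
    print("tcp",np.round(p,1),"press xy",np.round([d@u,d@v],1),"tgt",np.round(tgt,1),"shift",np.round(tgt-p,1),"turn",np.round(best,3),"F",np.round(s["force"],1),"open",round(s["opening"],2),"t",round(s["time"],2),"q",np.round(s["joint_pos"],2))
if __name__=="__main__": go(*map(float,sys.argv[1:4]))
E
python3 - <<'E'
from h import *
from rig import arm
from scipy.spatial.transform import Rotation as Ro
c=pickle.load(open("wrist0.pkl","rb"));s=arm.state();R=Ro.from_rotvec(s["tcp_rot"]).as_matrix()
print("cam in tool",R.T@(-c["R"].T@c["t"]-s["tcp_pos"]));print(R)
E
python3 plan.py -185 0 150
```

```text
cam in tool [-169.96869304   80.06796136   -0.18637899]
[[-6.83867567e-04 -9.40474715e-01  3.39862977e-01]
 [-1.42976626e-03  3.39863629e-01  9.40473641e-01]
 [-9.99998744e-01  1.57234802e-04 -1.57708073e-03]]
tcp [220.7 610.8 213.7] press xy [-367.3  711.5] tgt [513.3 -62.8 150. ] shift [ 292.6 -673.6  -63.7] turn [ 0.002 -0.     0.506] F [-0.1  0.3 -0.1] open 1.0 t 0.15 q [ 1.14  0.12  1.65  0.    1.37 -0.08]
```

Emit:
carry_out([
  [0.024, -0.055, 0, 0, 0, 0.045, 0.06],
  [0.024, -0.055, 0, 0, 0, 0.045, 0.06],
  [0.024, -0.055, 0, 0, 0, 0.045, 0.06],
  [0.024, -0.055, 0, 0, 0, 0.045, 0.06],
  [0.024, -0.055, 0, 0, 0, 0.045, 0.06],
  [0.024, -0.055, 0, 0, 0, 0.045, 0.06],
  [0.024, -0.055, 0, 0, 0, 0.045, 0.06],
  [0.024, -0.055, 0, 0, 0, 0.045, 0.06],
  [0.024, -0.055, 0, 0, 0, 0.045, 0.06],
  [0.024, -0.055, 0, 0, 0, 0.045, 0.06],
])

```text
time: 1.4
tcp_pos: [462.2, 45.6, 210.5]
tcp_rot: [-1.307, 1.147, 1.298]
force: [0.2, 0.9, 0.3]
opening: 0.633
```

```bash
python3 plan.py -185 0 150
```

```text
tcp [462.2  45.6 210.5] press xy [-218.3  115.1] tgt [513.3 -62.8 150. ] shift [  51.1 -108.4  -60.5] turn [0.004 0.003 0.032] F [0.2 0.9 0.3] open 0.63 t 1.4 q [-0.02 -0.3   2.05 -0.    1.39 -1.71]
```

Emit:
carry_out([
  [0.02, -0.05, -0.01, 0.002, 0.002, 0.016, 0.06],
  [0.02, -0.05, -0.02, 0, 0, 0.016, 0.06],
  [0.01, -0.01, -0.03, 0, 0, 0, 0.06],
  [0, 0, 0, 0, 0, 0, 0.06],
])

```text
time: 1.9
tcp_pos: [513.6, -72.3, 149.1]
tcp_rot: [-1.323, 1.132, 1.319]
force: [0.1, 0.6, 0.2]
opening: 0.632
```

```bash
python3 plan.py -185 0 60
```

```text
tcp [513.6 -72.3 149.1] press xy [-186.2   -9.5] tgt [513.3 -62.8  60. ] shift [ -0.3   9.5 -89.1] turn [0.001 0.002 0.006] F [0.1 0.6 0.2] open 0.63 t 1.9 q [-0.24 -0.12  2.01 -0.    1.25 -1.97]
```

Emit:
carry_out([
  [0, 0.009, -0.045, 0, 0.002, 0.006, 0.06],
  [0, 0, -0.045, 0, 0, 0, 0.06],
  [0, 0, -0.03, 0, 0, 0, 0.06],
  [0, 0, -0.014, 0, 0, 0, 0.06],
  [0, 0, 0, 0, 0, 0, 0.06],
])

```text
time: 2.52
tcp_pos: [516.8, -60.5, 19.3]
tcp_rot: [-1.336, 1.123, 1.319]
force: [0.4, 0.3, -0.3]
opening: 0.632
```

```bash
python3 plan.py -166 0 14
python3 - <<'E'
from rig import arm
import cv2
c=arm.capture("top");cv2.imwrite("pics/t1.png",cv2.resize(c["frame"][80:205,195:345],None,fx=4.8,fy=4.8,interpolation=cv2.INTER_CUBIC))
c=arm.capture("wrist");cv2.imwrite("pics/w1.png",c["frame"])
E
```

```text
tcp [516.8 -60.5  19.3] press xy [-181.3    1.8] tgt [532.1 -59.8  14. ] shift [15.3  0.7 -5.3] turn [ 0.003  0.01  -0.004] F [ 0.4  0.3 -0.3] open 0.63 t 2.52 q [-0.22  0.04  2.09 -0.    1.   -1.95]
```

View pics/t1.png

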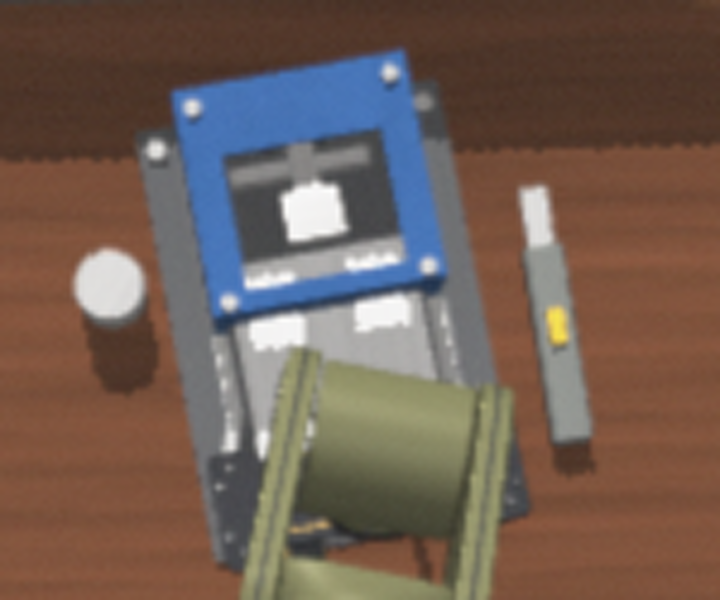

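View pics/w1.png

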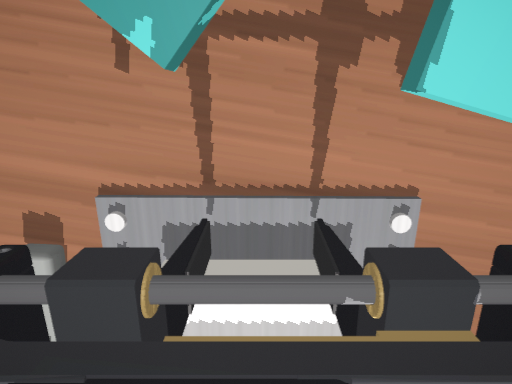

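The wrist view shows both fingers behind the board's near edge, centred, at about columns 205 and 320. Now I'll lower slightly and push gently.

Emit:
carry_out([
  [0, 0, -0.006, 0.003, 0.01, -0.004, 0.06],
  [0.008, 0, -0.002, 0, 0, 0, 0.06],
  [0.01, 0.002, 0, 0, 0, 0, 0.06],
  [0.01, 0.0015, 0, 0, 0, 0, 0.06],
  [0.01, 0.0015, 0, 0, 0, 0, 0.06],
])

```text
time: 3.25
tcp_pos: [560.0, -56.3, 15.2]
tcp_rot: [-1.329, 1.127, 1.32]
force: [-2.6, -1.2, 0.6]
opening: 0.63
```

```bash
python3 plan.py -115 0 14
```

```text
tcp [560.  -56.3  15.2] press xy [-137.9   -1. ] tgt [582.5 -51.7  14. ] shift [22.5  4.6 -1.2] turn [0.002 0.006 0.001] F [-2.6 -1.2  0.6] open 0.63 t 3.25 q [-0.2   0.14  2.   -0.    1.   -1.92]
```

Emit:
carry_out([
  [0.007, 0.0015, 0, 0, 0.003, 0, 0.06],
  [0.005, 0.001, 0, 0, 0, 0, 0.06],
  [0.004, 0.001, 0, 0, 0, 0, 0.06],
])

```text
time: 3.62
tcp_pos: [577.3, -52.6, 15.3]
tcp_rot: [-1.327, 1.131, 1.324]
force: [-2.7, -0.3, 2.1]
opening: 0.633
```

```bash
python3 plan.py -115 0 14
```

```text
tcp [577.3 -52.6  15.3] press xy [-1.203e+02 -1.000e-01] tgt [582.5 -51.7  14. ] shift [ 5.2  0.9 -1.3] turn [0.002 0.001 0.   ] F [-2.7 -0.3  2.1] open 0.63 t 3.62 q [-0.18  0.18  1.95 -0.    1.01 -1.91]
```

Emit:
carry_out([
  [0.003, 0.0005, 0, 0, 0, 0, 0.06],
  [0.003, 0.0005, 0, 0, 0, 0, 0.06],
])

```text
time: 3.88
tcp_pos: [581.4, -51.9, 15.3]
tcp_rot: [-1.325, 1.135, 1.329]
force: [-14.0, -3.1, 11.0]
opening: 0.631
```

Emit:
carry_out([
  [0.002, 0.0004, 0, 0, 0, 0, 0.06],
  [0.002, 0.0004, 0, 0, 0, 0, 0.06],
])

```text
time: 4.12
tcp_pos: [581.3, -51.9, 15.4]
tcp_rot: [-1.32, 1.144, 1.338]
force: [-9.8, -1.8, 7.3]
opening: 0.627
```

```bash
python3 plan.py -115 0 14
```

```text
tcp [581.3 -51.9  15.4] press xy [-116.2   -0. ] tgt [582.5 -51.7  14. ] shift [ 1.2  0.2 -1.4] turn [ 0.004 -0.017 -0.001] F [-9.8 -1.8  7.3] open 0.63 t 4.12 q [-0.18  0.19  1.93 -0.01  1.03 -1.9 ]
```

The push force jumped to 14 N at TCP x −116, which fits the stop. I'll back off, rise, and check.

Emit:
carry_out([
  [-0.01, -0.0015, 0, 0, -0.015, 0, 0.06],
  [-0.02, -0.003, 0, 0, 0, 0, 0.06],
  [-0.02, -0.003, 0.02, 0, 0, 0, 0.03],
  [-0.02, 0, 0.05, 0, 0, 0, 0],
  [-0.03, 0, 0.05, 0, 0, 0, 0],
  [-0.055, 0, 0.02, 0, 0, 0, 0],
  [-0.055, 0, 0, 0, 0, 0, 0],
])

```text
time: 5.0
tcp_pos: [368.5, -59.2, 159.3]
tcp_rot: [-1.337, 1.123, 1.314]
force: [-0.9, -0.1, 0.4]
opening: 0.165
```

```bash
python3 plan.py 0 0 130
python3 - <<'E'
from rig import arm
import cv2,pickle
for n,(y,x) in {"top":(80,195),"scene":(205,170)}.items():
    c=arm.capture(n);pickle.dump(c,open(n+"2.pkl","wb"))
    cv2.imwrite(f"pics/{n}2.png",cv2.resize(c["frame"][y:y+120,x:x+150],None,fx=5,fy=5,interpolation=cv2.INTER_CUBIC))
E
```

```text
tcp [368.5 -59.2 159.3] press xy [-327.5   26.5] tgt [696.  -33.5 130. ] shift [327.5  25.7 -29.3] turn [ 0.004  0.013 -0.002] F [-0.9 -0.1  0.4] open 0.17 t 5.0 q [-0.3  -0.53  2.3  -0.    1.36 -2.03]
```

View pics/top2.png

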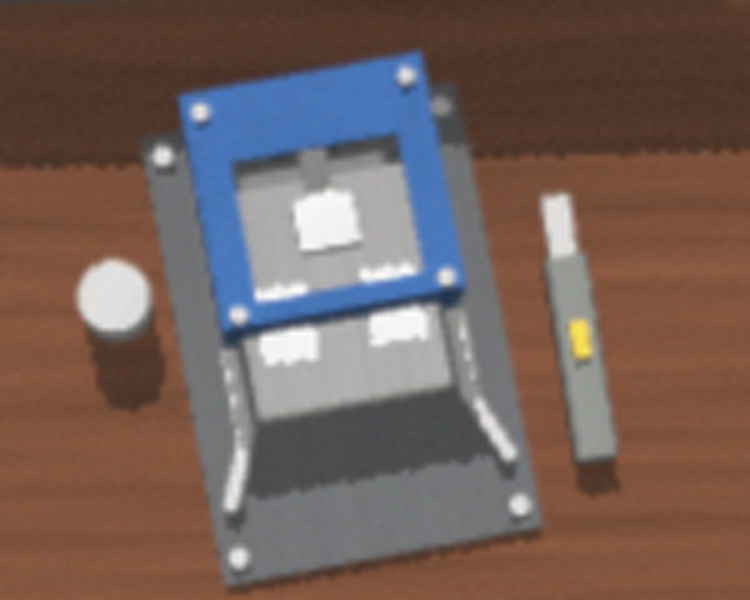

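View pics/scene2.png

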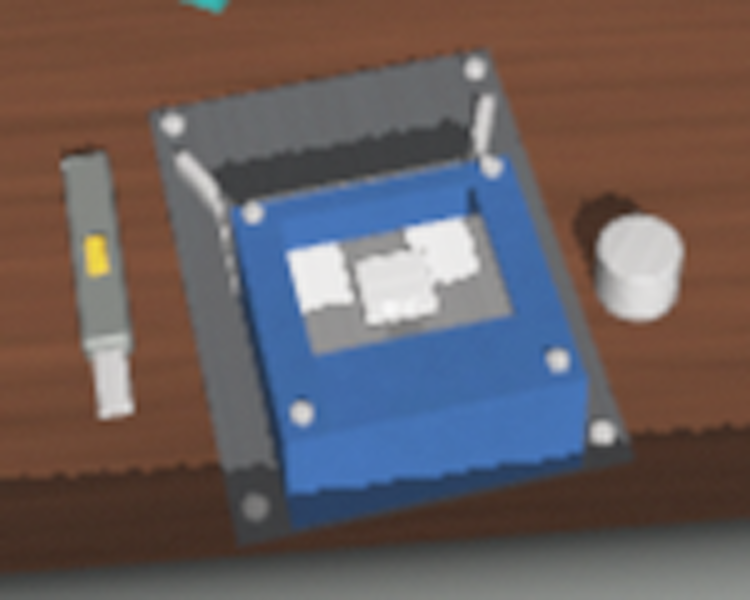

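The foil now fills the window, and the near edge runs from (262,418) to (452,382) in the top crop. Checking that numerically.

Run:
```python
from plan import *
c=pickle.load(open("top2.pkl","rb"))
T=lambda x,y:(195+x/5-.4,80+y/5-.4)
for z in(5,25):
  for p in((262,418),(452,382)):
    d=ray(c,T(*p),z)[:2]-O;print(z,np.round([d@u,d@v],1))
for p in((227,587),(541,526)):
    d=ray(c,T(*p),5)[:2]-O;print("bed near edge (should be -200)",np.round([d@u,d@v],1))
for p in((297,193),(353,188),(361,243),(307,252),(328,220)):
    d=ray(c,T(*p),67)[:2]-O;print("pad",np.round([d@u,d@v],1))
```

```text
5 [-100.6   58.3]
5 [-100.1  -61.3]
25 [-103.6   58.9]
25 [-103.1  -59.1]
bed near edge (should be -200) [-199.3   98.8]
bed near edge (should be -200) [-198.2  -98. ]
pad [19.1 14.5]
pad [ 16.  -18.8]
pad [-17.6 -17.2]
pad [-17.   15.3]
pad [-0.3 -0.6]
```

The near edge reads −103 to −104 mm against −105 at home, so the board is seated. Now I'll move over the pad at (0, 0).

Emit:
carry_out([
  [0.055, 0.004, 0, 0.004, 0.013, -0.002, 0],
  [0.055, 0.004, 0, 0, 0, 0, 0],
  [0.055, 0.004, 0, 0, 0, 0, 0],
  [0.055, 0.004, 0, 0, 0, 0, 0],
  [0.055, 0.004, 0, 0, 0, 0, 0],
  [0.03, 0.003, 0, 0, 0, 0, 0],
  [0, 0, 0, 0, 0, 0, 0],
])

```text
time: 5.98
tcp_pos: [683.9, -33.6, 154.1]
tcp_rot: [-1.332, 1.121, 1.31]
force: [0.7, -0.5, -0.6]
opening: 0.005
```

```bash
python3 plan.py 0 0 75
```

```text
tcp [683.9 -33.6 154.1] press xy [-12.    1.8] tgt [696.  -33.5  75. ] shift [ 12.1   0.1 -79.1] turn [0.001 0.017 0.003] F [ 0.7 -0.5 -0.6] open 0.0 t 5.97 q [-0.13  0.23  1.63  0.    1.26 -1.86]
```

Emit:
carry_out([
  [0.012, 0, -0.02, 0.001, 0.017, 0.003, 0],
  [0, 0, -0.03, 0, 0, 0, 0],
  [0, 0, 0, 0, 0, 0, 0],
])

```text
time: 6.35
tcp_pos: [694.7, -33.4, 101.8]
tcp_rot: [-1.324, 1.13, 1.326]
force: [-0.8, -0.3, -0.1]
opening: 0.001
```

```bash
python3 plan.py 0 0 68;  python3 - <<'E'
from rig import arm
import cv2,pickle
c=arm.capture("scene")
cv2.imwrite(f"pics/s3.png",cv2.resize(c["frame"][175:325,170:320],None,fx=4,fy=4,interpolation=cv2.INTER_CUBIC))
E
```

```text
tcp [694.7 -33.4 101.8] press xy [-1.3  0.3] tgt [696.  -33.5  68. ] shift [  1.3  -0.1 -33.8] turn [-0.001 -0.001  0.   ] F [-0.8 -0.3 -0.1] open 0.0 t 6.35 q [-0.13  0.31  1.63  0.    1.2  -1.86]
```

View pics/s3.png

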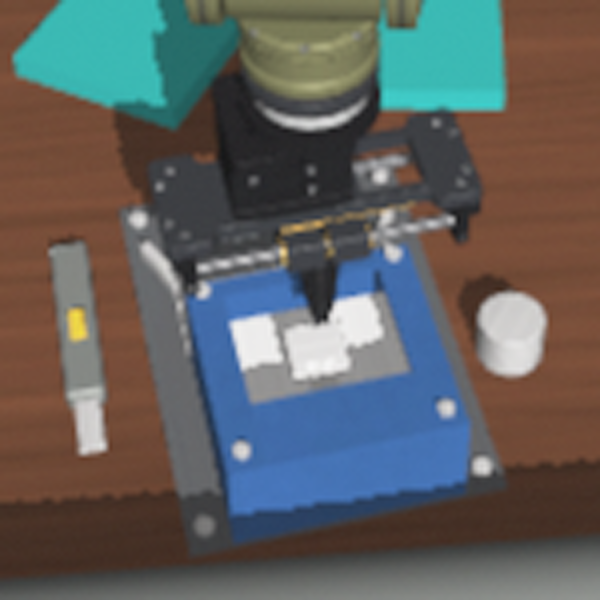

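The closed fingers hang over the pad at about (320,318) in the crop. The end pieces of the gripper body hang low at (188,288), so I'll check their height before descending.

Run:
```python
from plan import *
c=pickle.load(open("scene2.pkl","rb"))
for y,p in((-88,(188,288)),(88,(461,240)),(0,(320,322))):
  px=np.array([170+p[0]/4-.4,175+p[1]/4-.4])
  print(y,px,[(z,np.round(proj(c,np.r_[O+y*v,z]),1)) for z in (100,120,140,160,180,200)])
```

```text
-88 [216.6 246.6] [(100, array([213.3, 259.5])), (120, array([212.6, 254.3])), (140, array([212., 249.])), (160, array([211.4, 243.5])), (180, array([210.7, 237.9])), (200, array([210. , 232.1]))]
88 [284.85 234.6 ] [(100, array([283.7, 245.7])), (120, array([284. , 240.5])), (140, array([284.3, 235.2])), (160, array([284.6, 229.6])), (180, array([285., 224.])), (200, array([285.3, 218.2]))]
0 [249.6 255.1] [(100, array([248.9, 252.5])), (120, array([248.8, 247.3])), (140, array([248.7, 242. ])), (160, array([248.5, 236.5])), (180, array([248.3, 230.8])), (200, array([248.2, 225.1]))]
```

If those pieces are the far edge of the body (tool offset +37 mm), they sit about 78 mm above the TCP, as specified. Even the pessimistic reading, 43 mm, clears the guard. Descending.

Emit:
carry_out([
  [0.001, 0, -0.02, 0, 0, 0, 0],
  [0, 0, -0.01, 0, 0, 0, 0],
  [0, 0, -0.004, 0, 0, 0, 0],
])

```text
time: 6.78
tcp_pos: [698.3, -34.0, 71.9]
tcp_rot: [-1.329, 1.124, 1.318]
force: [-0.3, 0.0, -0.7]
opening: 0.005
```

```bash
python3 plan.py 0 0 68;  python3 - <<'E'
from rig import arm
import cv2,pickle
c=arm.capture("scene")
cv2.imwrite(f"pics/s4.png",cv2.resize(c["frame"][175:325,170:320],None,fx=4,fy=4,interpolation=cv2.INTER_CUBIC))
E
```

```text
tcp [698.3 -34.   71.9] press xy [ 2.2 -0.8] tgt [696.  -33.5  68. ] shift [-2.3  0.5 -3.9] turn [0.    0.009 0.001] F [-0.3  0.  -0.7] open 0.01 t 6.78 q [-0.13  0.34  1.65  0.    1.15 -1.86]
```

View pics/s4.png

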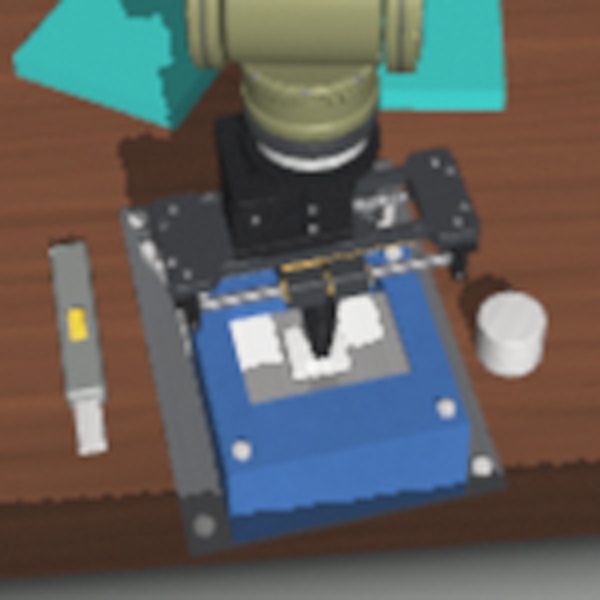

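The tip at (320,352) is over the pad, clear of the window edges. Pressing now.

Emit:
carry_out([
  [-0.002, 0, -0.006, 0, 0.008, 0, 0],
  [0, 0, -0.006, 0, 0, 0, 0],
  [0, 0, -0.006, 0, 0, 0, 0],
])

```text
time: 7.2
tcp_pos: [696.7, -34.3, 56.7]
tcp_rot: [-1.326, 1.131, 1.325]
force: [-4.8, -0.0, 6.6]
opening: 0.004
```

```bash
python3 plan.py 0 0 42
```

```text
tcp [696.7 -34.3  56.7] press xy [ 0.5 -0.9] tgt [696.  -33.5  42. ] shift [ -0.7   0.8 -14.7] turn [0.001 0.    0.   ] F [-4.8 -0.   6.6] open 0.0 t 7.2 q [-0.13  0.36  1.65 -0.    1.13 -1.85]
```

Emit:
carry_out([
  [0, 0.001, -0.006, 0, 0, 0, 0],
  [0, 0, -0.005, 0, 0, 0, 0],
])

```text
time: 7.45
tcp_pos: [696.2, -34.3, 48.2]
tcp_rot: [-1.326, 1.133, 1.326]
force: [-5.3, 1.0, 7.9]
opening: 0.005
```

Emit:
carry_out([
  [0, 0, -0.004, 0, 0, 0, 0],
  [0, 0, -0.004, 0, 0, 0, 0],
])

```text
time: 7.7
tcp_pos: [696.3, -34.3, 44.5]
tcp_rot: [-1.326, 1.134, 1.328]
force: [-9.6, 0.3, 18.7]
opening: 0.007
```

```bash
python3 plan.py 0 0 42
```

```text
tcp [696.3 -34.3  44.5] press xy [ 0.2 -0.9] tgt [696.  -33.5  42. ] shift [-0.3  0.8 -2.5] turn [ 0.003 -0.004 -0.   ] F [-9.6  0.3 18.7] open 0.01 t 7.7 q [-0.12  0.37  1.65 -0.    1.12 -1.85]
```

Emit:
carry_out([
  [0, 0, -0.006, 0, 0, 0, 0],
  [0, 0, -0.006, 0, 0, 0, 0],
])

```text
time: 7.95
tcp_pos: [696.6, -34.4, 44.3]
tcp_rot: [-1.324, 1.137, 1.331]
force: [-16.1, 1.3, 26.2]
opening: 0.008
```

Emit:
carry_out([
  [0, 0, -0.009, 0, 0, 0, 0],
  [0, 0, -0.009, 0, 0, 0, 0],
])

```text
time: 8.2
tcp_pos: [696.7, -34.4, 44.2]
tcp_rot: [-1.322, 1.14, 1.336]
force: [-23.9, 1.1, 38.3]
opening: 0.007
```

It has reached a hard stop: 38 N with no further travel at z 44. Retreating straight up.

Emit:
carry_out([
  [0, 0, 0.008, 0, 0, 0, 0],
  [0, 0, 0.025, 0, 0, 0, 0],
  [0, 0, 0.04, 0, 0, 0, 0],
  [0, 0, 0.05, 0, 0, 0, 0],
  [-0.03, 0, 0.04, 0, 0, 0, 0],
  [-0.06, 0, 0, 0, 0, 0, 0],
  [-0.06, 0, 0, 0, 0, 0, 0],
  [-0.06, 0, 0, 0, 0, 0, 0],
  [-0.06, 0, 0, 0, 0, 0, 0],
  [-0.06, 0, 0, 0, 0, 0, 0],
])

```text
time: 9.45
tcp_pos: [361.7, -34.5, 214.9]
tcp_rot: [-1.328, 1.137, 1.331]
force: [-0.4, 0.0, 0.7]
opening: 0.007
```

```bash
python3 plan.py 0 0 130
python3 - <<'E'
from rig import arm
import cv2,pickle
for n,(y,x) in {"top":(80,195),"scene":(205,170)}.items():
    c=arm.capture(n);pickle.dump(c,open(n+"5.pkl","wb"))
    cv2.imwrite(f"pics/{n}5.png",cv2.resize(c["frame"][y:y+120,x:x+150],None,fx=5,fy=5,interpolation=cv2.INTER_CUBIC))
E
```

```text
tcp [361.7 -34.5 214.9] press xy [-330.2   52. ] tgt [696.  -33.5 130. ] shift [334.3   1.  -84.9] turn [ 0.005 -0.007 -0.003] F [-0.4  0.   0.7] open 0.01 t 9.45 q [-0.24 -0.57  2.23 -0.01  1.49 -1.97]
```

View pics/top5.png

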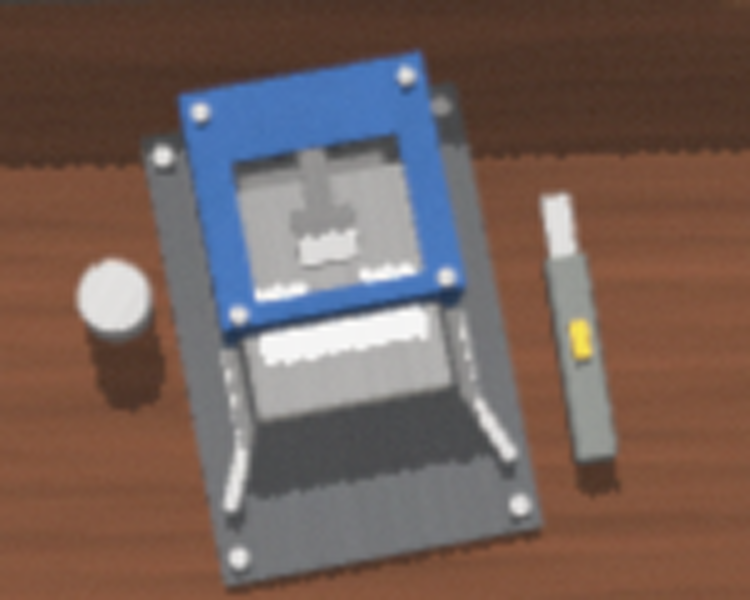

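View pics/scene5.png

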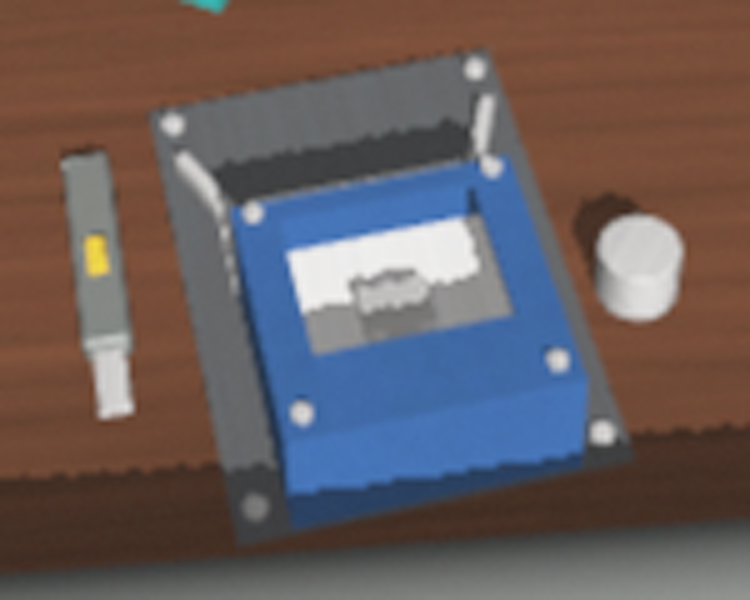

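```bash
python3 - <<'E'
from plan import *
t=pickle.load(open("top5.pkl","rb"));s=pickle.load(open("scene5.pkl","rb"))
T=lambda x,y:(195+x/5-.4,80+y/5-.4); S=lambda x,y:(170+x/5-.4,205+y/5-.4)
for nm,a,b in(("up",(328,220),(397,285)),("down",(326,236),(395,303))):
    X=tri((t,s),(T(*a),S(*b)));d=X[:2]-O;print(nm,np.round(X,1),np.round([d@u,d@v],1))
for z in(40,42,45,50): print(z,[np.round((proj(s,np.r_[O-1*u+x*u+y*v,z])-[169.6,204.6])*5) for x,y in((17,18),(17,-18),(-17,-18),(-17,18))],[np.round((proj(t,np.r_[O-1*u+x*u+y*v,z])-[194.6,79.6])*5) for x,y in((17,18),(17,-18),(-17,-18),(-17,18))])
E
python3 - <<'E'
import cv2
for n,(y,x) in {"top":(105,237),"scene":(248,222)}.items():
    import pickle
    c=pickle.load(open(f"{n}5.pkl","rb"))
    cv2.imwrite(f"pics/{n}6.png",cv2.resize(c["frame"][y:y+35,x:x+50],None,fx=14,fy=14,interpolation=cv2.INTER_NEAREST))
E
```

```text
up [696.4 -34.1  64.5] [ 0.3 -0.7]
down [691.6 -34.2  43.4] [-4.5 -0. ]
40 [array([441., 332.]), array([371., 346.]), array([356., 293.]), array([425., 279.])] [array([292., 210.]), array([350., 199.]), array([361., 254.]), array([302., 264.])]
42 [array([441., 330.]), array([371., 344.]), array([356., 291.]), array([425., 277.])] [array([292., 209.]), array([350., 198.]), array([361., 253.]), array([302., 264.])]
45 [array([441., 326.]), array([371., 340.]), array([356., 287.]), array([425., 273.])] [array([292., 208.]), array([350., 197.]), array([361., 252.]), array([302., 262.])]
50 [array([441., 320.]), array([370., 334.]), array([356., 281.]), array([425., 267.])] [array([292., 206.]), array([351., 195.]), array([361., 250.]), array([302., 261.])]
```

View pics/scene6.png

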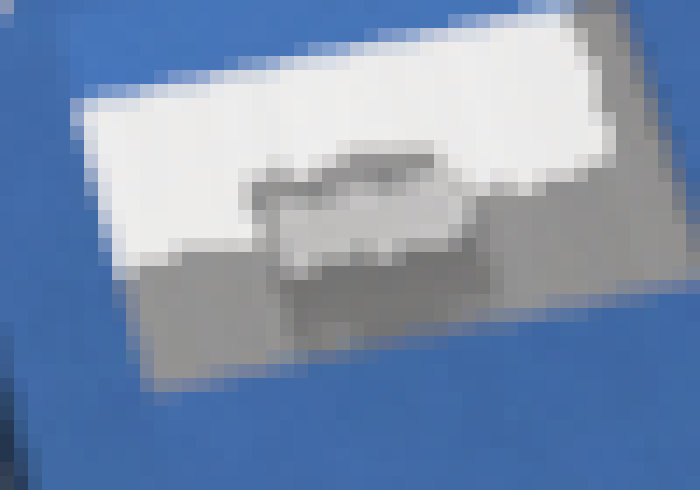

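The board edge hasn't moved in the top view. The pad triangulates at z≈43 (64–65 before), and the press ended on a hard stop. The hand is clear, so I'm handing in.

Run:
```python
from h import *
a=pickle.load(open("top0.pkl","rb"))["frame"].astype(int);b=pickle.load(open("top5.pkl","rb"))["frame"].astype(int)
for n,(x,y) in dict(knife=(311,145),weight=(218,140),tape=(114,160),jar=(110,248),offcut=(402,242),cup=(397,198),driver=(382,150)).items():
    print(n,abs(a-b)[y-15:y+15,x-15:x+15].mean().round(2))
from rig import arm
print(arm.state()["force"]);print(arm.close_job())
```

```text
knife 1.14
weight 1.16
tape 1.24
jar 0.92
offcut 0.81
cup 1.2
driver 1.28
[1.51658809 0.5921226  0.80813764]
the job is handed in; nothing more can be done
None
```

I pushed the board home with two fingers, then closed them, pressed the lever down through the window, lifted clear and handed in at about 10 s. No verdict is reported, so these are my own checks.

- **Board:** it met the stop with a clear force jump to about 14 N. Its near edge then measured about −103.5 mm along the press, where home is −105 mm. The edge was in the same place in the last picture.
- **Lever:** I pressed to a hard stop at 38 N with no further travel, fingertip at 44 mm. Afterwards the pad triangulated at about 43 mm high, against about 65 mm before (42 mm is fully down). That measurement is good to only a few mm, so the hard stop is the stronger evidence that it is fully down.
- **Guard and bystanders:** I saw no unexpected contact force near the guard. Before and after pictures show no change at any of the seven bystanders, and the hand finished well clear of everything.
- **Disagreement:** the lowered pad appeared about 4 mm nearer the robot than when up, just over the stated 4 mm sideways limit. I put this down to glare on the steel.

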